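# Roll-check of steel tubes on a ramp

## Task

Roll-check the three steel tubes from the slanted rack: lay each one level across the top of the ramp at the yellow line and let it go, so that the two round ones roll down by themselves into the caged box at the foot. The dented tube stays put when let go: after leaving it there a moment, take it off the ramp again and lay it down flat, not dropped, inside the open red tray. Do not disturb the beaker, the meter or the screwdriver.

Things in the scene. Friction and masses are not known exactly. Their poses are not given: they have to be found in the camera images.
- tube_1_mid (a point): centre of a loose steel tube, 80 mm long, 24 mm outside diameter, about 80 g; x axis along the tube. Starts on one of the rack's three places, its axis rising at 30 degrees towards the rack's -x (robot) side. One of the three tubes (not told which, but seen by its oval end) is crushed: an oval 24 mm wide, 17 mm thick, lying on a flat side in the rack; on the ramp it stays put on its flat side
- tube_2_mid (a point): centre of a loose steel tube, 80 mm long, 24 mm outside diameter, about 80 g; x axis along the tube. Starts on one of the rack's three places, its axis rising at 30 degrees towards the rack's -x (robot) side. May be round or the crushed one, see tube_1
- tube_3_mid (a point): centre of a loose steel tube, 80 mm long, 24 mm outside diameter, about 80 g; x axis along the tube. Starts on one of the rack's three places, its axis rising at 30 degrees towards the rack's -x (robot) side. May be round or the crushed one, see tube_1
- rack: fixed black rack 176 mm wide (y), 120 long (x), about 90 high; origin under its centre on the table. Three pairs of steel rails, at y = -60, 0, 60 mm, rise at 30 degrees to -x (the robot's side) and carry the tubes, whose centres are 66 to 69 mm above the table. 36 mm free between tubes; each tube's rails are 22 mm wide in all, open to 30 mm below the tube; a foot stop at its lower end stays below its axis
- ramp_head (a point): on the surface of the fixed aluminium ramp, mid-width, at its yellow line; 70 mm above the table. x axis: horizontal downhill; y: across; z: up. The flat surface falls at 10 degrees to +x, from a 9 mm high lip 45 mm behind this point to its foot 170 mm ahead, 40 mm above the table. Guides 12 mm high leave 110 mm of width. A window for the fingers, 44 mm wide, is cut through it from x = -42 to 45 mm
- catch_floor (a point): middle of the floor of the caged catch box fixed at the foot of the ramp, 230 mm ahead of ramp_head, 8 mm above the table, same axes. Inside 112 mm (x) by 110 mm (y), walls 80 mm high, roofed with steel bars 22 mm apart, so that tubes can only come in from the ramp, under the bars
- tray: fixed open red tray for rejects, 150 x 150 x 40 mm high, walls and floor 4 mm; origin under its centre on the table, axes along its sides
- beaker_mid (a point): bystander: loose clear beaker 84 mm across, 85 mm high; point at its centre
- meter_mid (a point): bystander: loose blue hand-held meter lying flat, 70 x 110 x 34 mm; point at its centre
- screwdriver_grip (a point): bystander: loose screwdriver with orange handle lying on the table between robot and ramp; point on its handle

How it is judged:
By the outcome, as a careful person would: the job done as asked, in the order asked, and still so for the second after the job is handed in, with the robot touching nothing.
It also fails if it takes over 72 s, if anything falls off the work surface, if the arm or the gripper's body presses on something with over 40 N, if the wrist force passes 120 N, or if a joint passes its speed limit or range.

## Robot

A 6-joint arm with a two-finger parallel gripper is mounted at the origin on the work surface. World frame = base frame: x ahead of the robot, y to its left, z up, the work surface at z = 0. Lengths are in m, angles in degrees, forces in N, time in s.
With the tool pointing down it reaches from about 0.15 to 0.775 m from the base axis. Payload 6.1 kg.
Tool frame: the origin (TCP) lies at the very end of the fingers, on their centre line; the grasp point (between the pads) lies 19 mm behind it; z points along the fingers, y is the line along which they close (so a half turn about z gives the same grasp; the last joint's range is limited). The gripper opens to 85 mm and grips with 20 to 120 N. Pads are 22 mm wide; open, the fingers measure 114 mm over their backs; the gripper's body (76 mm by 85 mm) begins 54 mm behind the grasp point. The pads swing forward as they close: fully open they stand 13 mm farther back than shut.
Start: joints at [0, 7.208, -2.269, 80.523, 0, 90], TCP at [0.525, -0, 0.203] pointing down, gripper open.
Joint ranges: [-155.77, 155.77], [-54.66, 111.73], [-72.52, 77.12], [-102.08, 115.82], [-83.92, 84.16], [-180, 180]. Speed limits (degrees/s): [136.94, 136.94, 172.46, 180, 180, 180].

## Interface

Orientations are given as a 3x3 rotation matrix whose columns are the frame's x, y, z axes.
In Python, from rig import arm, capture, job gives the robot as it stands.
- The arm moves only by the tool arm_command, never from a script. Its argument "motion" is a list of rows, each a list of 3 entries, a list of its own where there are three numbers: the turn, a rotation vector about the tool's x, y, z in degrees, then the shift along the tool's x, y, z in mm, then the opening, from 0 (shut) to 1 (fully open). A call has 1 to 10 rows; each row is the pose to reach, as a shift and turn from the pose commanded when the call began, along the tool's axes at that moment; what a row does not reach only later rows make up. A row lasts 1/8 s, in which the tool goes at most 62.5 mm and 10.7 degrees, less where a joint would pass 70% of its speed; a pose out of reach is approached as far as the arm can. A call with a gripper value outside its range is refused whole. The fingers move at their own pace and stop on an object; "squeeze" is the grip in N (left out, the last holds). Time passes only in rows, so rows that repeat a pose let the fingers close. It gives the time, the measured TCP pose, the force, the opening and the grip force at its end, in the units of the state.
- arm.read_state(): the state, without advancing time (a new reading comes with each control period).
- capture(name): name is "scene" or "side" or "wrist"; returns a dict with "image" (420x560x3 uint8, red, green, blue), "K" (3x3 intrinsics, pixels), "eye" and "rotation" of the camera in the world. Camera axes: x right, y down, z forward; pixel columns grow to the right and rows downward; lengths in m; the calibration is good to about 2 mm. A picture is of the moment at which its call begins. There is no depth.
- job.finish_job(): hands the job in; it is judged then, once.
The state is a dict: "time": time; "joints": joint angles; "qvel": joint speeds; "effort": joint torques, N m; "tool_pos": TCP position; "ee_rot": TCP orientation; "wrist_force": force on the tool from outside, world axes, zero at the start; "moment": the same for the moment, N m; "width": opening from 0.0 (shut) to 1.0 (fully open); "grip_force": force on a finger pad.
Only numpy, scipy, OpenCV 4.12 (cv2) and the standard library are available. Lean on these libraries where they do the work, as an engineer would, in place of code of your own. Each camera call takes 0.05 s, during which the arm holds its last target. There are 200 camera calls.

## Working session

There is one attempt and no reset: what is moved stays moved. The work goes in short steps, Python scripts to look and compute and a tool call to move; the robot and the scene stay as the last step left them, time stands still between calls to the robot, and variables do not carry over. Pictures are saved under pics/ and viewed, at most 10 in all, crops included, and the job is handed in when it is done.

Besides the shell and the picture viewer there is one more tool, called after "Call:" as name(argument=value, ...) on one line, values as JSON. arm_command: Moves the arm, as the interface text tells. Its arguments: {"type":"object","properties":{"motion":{"type":"array","items":{"type":"array"}},"squeeze":{"type":"number"}},"required":["motion"]}

```bash
mkdir -p pics && ls && python3 - <<'E'
from rig import arm,capture,job
import cv2,numpy as np
for n in("scene","side"):
    c=capture(n); cv2.imwrite(f"pics/{n}0.png",c["image"][:,:,::-1]); np.savez(f"pics/{n}0.npz",**c)
    print(n,c["K"].tolist(),np.round(c["eye"],4),np.round(c["rotation"],4).tolist())
s=arm.read_state();print(s)
E
```

```text
pics
scene [[452.3431852014427, 0.0, 286.9390412829819], [0.0, 452.3431852014427, 206.72502775888177], [0.0, 0.0, 1.0]] [1.2973 0.2458 0.5992] [[-0.3158, 0.5217, -0.7925], [0.9487, 0.1871, -0.2549], [0.0153, -0.8324, -0.554]]
side [[427.3622013216343, 0.0, 278.5328629383539], [0.0, 427.3622013216343, 209.6334885713427], [0.0, 0.0, 1.0]] [ 0.3557 -0.7424  0.71  ] [[0.9627, -0.1563, 0.2209], [-0.2704, -0.5891, 0.7615], [0.0111, -0.7928, -0.6094]]
{'time': 0.1, 'joints': array([ 9.66198892e-04,  7.23949877e+00, -2.32122913e+00,  8.05240427e+01,
       -3.03511572e-04,  9.00007327e+01]), 'qvel': array([-0.04136606, -0.11814681,  0.10086817,  0.04138434, -0.08807459,
        0.08721469]), 'effort': array([-1.61755201e-03, -4.36907172e+01,  3.53606522e+01,  1.36335523e-02,
       -5.14612566e-05,  1.73892335e-06]), 'tool_pos': array([5.24585071e-01, 7.13100460e-06, 2.02286068e-01]), 'ee_rot': array([[-4.08392619e-06,  9.99998905e-01, -1.47952478e-03],
       [ 1.00000000e+00,  4.07605628e-06, -5.32222600e-06],
       [-5.31618955e-06, -1.47952480e-03, -9.99998905e-01]]), 'wrist_force': array([ 0.7314517 , -0.04975144, -0.40954323]), 'moment': array([-0.035086  , -0.00054444,  0.03292209]), 'grip_force': 0.0, 'width': 1.0015419106412562}
```

View pics/scene0.png

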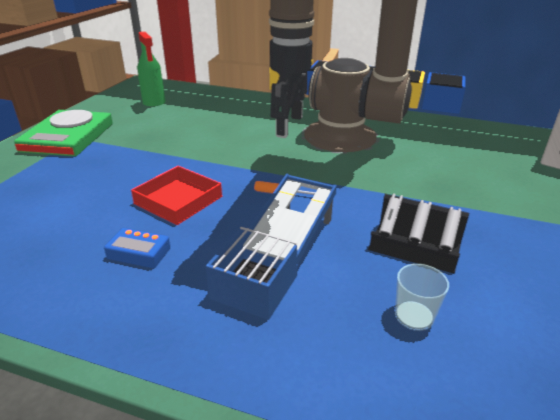

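View pics/side0.png

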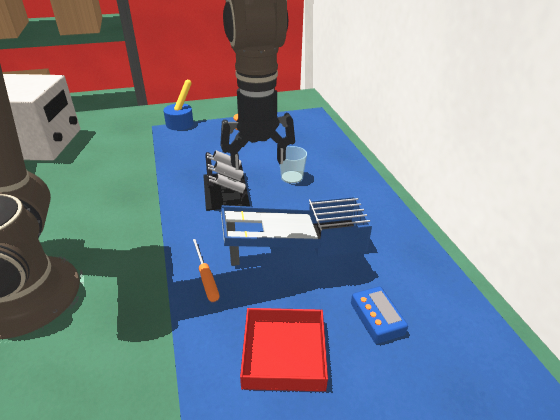

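The scene view shows the rack at about (420,230), with three tubes at (392,216), (421,222) and (452,228). The ramp runs from about (310,190) to the cage at (255,265), and the tray is at (177,194), the meter at (138,247) and the beaker at (421,297). The side view has the rack at (228,180), the ramp at (290,225) and the tray at (285,350). I'll zoom in next.

```bash
python3 - <<'E'
import cv2
a=cv2.imread("pics/scene0.png")[170:300,190:480]; b=cv2.imread("pics/side0.png")[140:270,190:390]
cv2.imwrite("pics/sc1.png",cv2.resize(a,(0,0),fx=2.7,fy=2.7,interpolation=2)); cv2.imwrite("pics/si1.png",cv2.resize(b,(0,0),fx=4,fy=4,interpolation=2))
E
```

```text
(no output)
```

View pics/sc1.png

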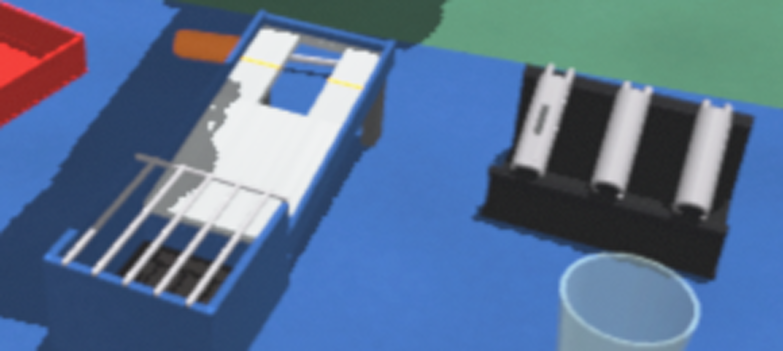

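View pics/si1.png

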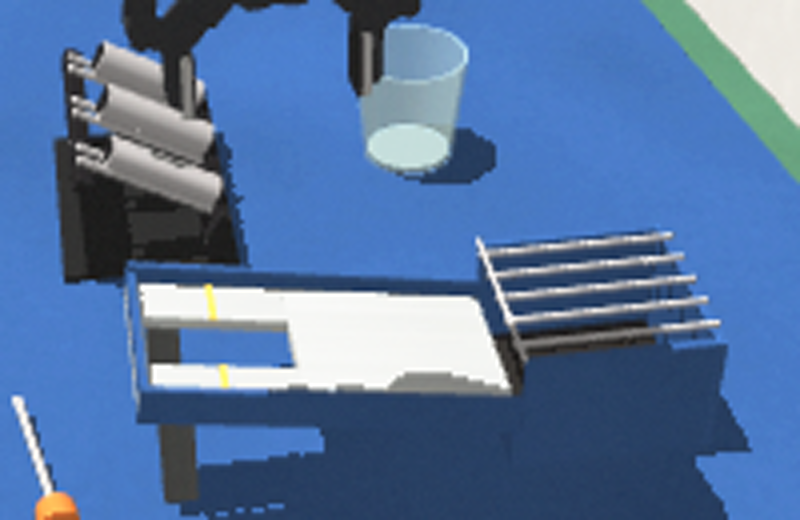

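```bash
cat > h.py <<'E'
import numpy as np,cv2
from rig import arm,capture,job
def load(n): return dict(np.load(f"pics/{n}.npz"))
def snap(n,tag):
    c=capture(n); cv2.imwrite(f"pics/{tag}.png",c["image"][:,:,::-1]); np.savez(f"pics/{tag}.npz",**c); return c
def ray(c,p):
    d=c["rotation"]@np.linalg.inv(c["K"])@np.array([p[0],p[1],1.]); return d/np.linalg.norm(d)
def onz(c,p,z): d=ray(c,p); return c["eye"]+d*(z-c["eye"][2])/d[2]
def tri(c1,p1,c2,p2):
    A=[];b=[]
    for c,p in((c1,p1),(c2,p2)):
        d=ray(c,p);P=np.eye(3)-np.outer(d,d);A.append(P);b.append(P@c["eye"])
    A=np.vstack(A);b=np.hstack(b);x=np.linalg.lstsq(A,b,rcond=None)[0];return x,np.linalg.norm(A@x-b)
def proj(c,X): q=c["K"]@c["rotation"].T@(np.asarray(X)-c["eye"]); return q[:2]/q[2]
E
python3 - <<'E'
from h import *
np.set_printoptions(precision=4,suppress=True)
a=load("scene0");b=load("side0")
for n,c in(("scene",a),("side",b)):
    hsv=cv2.cvtColor(c["image"],cv2.COLOR_RGB2HSV)
    m=cv2.inRange(hsv,(20,70,120),(35,255,255))
    m[:170]=0;m[:, :190]=0
    k,l,st,ce=cv2.connectedComponentsWithStats(m)
    for i in range(1,k):
        if st[i,4]>4: print(n,"yellow",st[i],ce[i],onz(c,ce[i],.07))
    r=cv2.inRange(hsv,(0,150,60),(6,255,255)); r[:155]=0
    k,l,st,ce=cv2.connectedComponentsWithStats(r); i=1+np.argmax(st[1:,4])
    ap=cv2.convexHull(np.argwhere(l==i)[:,::-1].astype(np.int32))
    q=cv2.approxPolyDP(ap,4,True)[:,0]
    for p in q: print(n,"tray",p,onz(c,p,.04))
S=lambda u,v:(190+u/2.7,170+v/2.7)
D=lambda u,v:(190+u/4,140+v/4)
for p,q,nm in(((264,14),(130,268),"ramp back far-left(-y)/??"),((393,44),(130,268),"ramp back +y")):
    print(nm,tri(a,S(*p),b,D(*q)))
print("back -y",tri(a,S(264,14),b,D(140,395)))
for nm,p,q in(("A",(543,122),(163,175)),("B",(621,138),(157,121)),("C",(706,155),(150,73))):
    print(nm,onz(a,S(*p),.072),onz(b,D(*q),.072),tri(a,S(*p),b,D(*q)))
for nm,p,q in(("rack -y top",(527,66),(58,140)),("rack +y top",(752,118),(65,50))):
    print(nm,tri(a,S(*p),b,D(*q)))
for p,q in(((276,68,),0),):
  pass
E
```

```text
scene yellow [279 191  14   4  17] [285.4118 192.5882] [ 0.4878 -0.0187  0.07  ]
scene yellow [312 199  12   4  15] [317.4 200.6] [0.4954 0.0567 0.07  ]
scene tray [220 195] [ 0.5032 -0.1727  0.04  ]
scene tray [176 223] [ 0.6348 -0.2117  0.04  ]
scene tray [135 203] [ 0.598  -0.3365  0.04  ]
scene tray [133 190] [ 0.552  -0.3729  0.04  ]
scene tray [181 168] [ 0.4198 -0.3212  0.04  ]
scene tray [218 183] [ 0.4556 -0.2006  0.04  ]
side yellow [241 211   3   9  18] [242.1667 215.    ] [0.4971 0.0593 0.07  ]
side yellow [245 231   2   6  12] [245.5 233.5] [ 0.4904 -0.0096  0.07  ]
side tray [325 390] [ 0.5402 -0.3989  0.04  ]
side tray [242 388] [ 0.4079 -0.359   0.04  ]
side tray [247 309] [ 0.4515 -0.199   0.04  ]
side tray [321 310] [ 0.5917 -0.2396  0.04  ]
ramp back far-left(-y)/?? (array([ 0.4601, -0.004 ,  0.1238]), np.float64(0.03697434982705456))
ramp back +y (array([0.4534, 0.0843, 0.0863]), np.float64(0.0027214343788066276))
back -y (array([ 0.4394, -0.0306,  0.0849]), np.float64(0.001994301351243421))
A [0.5005 0.2151 0.072 ] [0.4949 0.1958 0.072 ] (array([0.4952, 0.2128, 0.0646]), np.float64(0.0055011734247372305))
B [0.5021 0.2734 0.072 ] [0.5032 0.2626 0.072 ] (array([0.5029, 0.2718, 0.0694]), np.float64(0.004350591058618955))
C [0.5031 0.3346 0.072 ] [0.5101 0.3278 0.072 ] (array([0.5091, 0.3324, 0.0727]), np.float64(0.004597829268001946))
rack -y top (array([0.4362, 0.2   , 0.0934]), np.float64(0.019291314827974828))
rack +y top (array([0.454 , 0.3647, 0.0795]), np.float64(0.0011786513572684004))
```

```bash
cat >> h.py <<'E'
from scipy.spatial.transform import Rotation as Ro
YAW=-6.5
def Rz(a): return Ro.from_euler("z",a,degrees=True).as_matrix()
def Rrack(yaw=YAW,t=30):
    F=Rz(yaw);c,s=np.cos(np.radians(t)),np.sin(np.radians(t))
    return F@np.array([[-c,0,-s],[0,1,0],[s,0,-c]])
def Rramp(yaw=YAW,t=10):
    F=Rz(yaw);c,s=np.cos(np.radians(t)),np.sin(np.radians(t))
    return F@np.array([[0,c,-s],[1,0,0],[0,-s,-c]])
def go(R,p,back=0):
    """move from the present pose to grasp pose R with TCP p, 'back' mm behind"""
    s=arm.read_state();R0=s["ee_rot"];p=np.asarray(p)-R[:,2]*back/1000
    print("t",round(s["time"],2),"turn",np.round(Ro.from_matrix(R0.T@R).as_rotvec(degrees=True),1).tolist(),"shift",np.round(1000*R0.T@(p-s["tool_pos"]),1).tolist(),"tcp",np.round(s["tool_pos"],4),"w",round(s["width"],3),"j",np.round(s["joints"],0))
E
python3 - <<'E'
from h import *
np.set_printoptions(precision=4,suppress=True)
a=load("scene0");b=load("side0")
print("beaker",onz(b,(293,180),0.002),onz(a,(416,316),.002))
print("scr",onz(b,(210,285),.012),onz(b,(196,241),.005),onz(a,(265,187),.012),"meter",onz(b,(379,312),.034))
go(Rrack(),[.5025,.272,.068],110)
E
```

```text
beaker [0.6935 0.2711 0.002 ] [0.6954 0.2943 0.002 ]
scr [ 0.3919 -0.091   0.012 ] [0.3805 0.0686 0.005 ] [ 0.3913 -0.1042  0.012 ] meter [ 0.7034 -0.27    0.034 ]
t 0.1 turn [21.8, 24.4, -81.5] shift [265.8, 32.6, 39.0] tcp [0.5246 0.     0.2023] w 1.002 j [ 0.  7. -2. 81. -0. 90.]
```

Call:
arm_command(motion=[[[2.2, 2.4, -8.2], [27, 3, 4], 1], [[4.4, 4.9, -16.3], [53, 6, 8], 1], [[6.5, 7.3, -24.5], [80, 10, 12], 1], [[8.7, 9.8, -32.6], [106, 13, 16], 1], [[10.9, 12.2, -40.8], [133, 16, 20], 1], [[13.1, 14.6, -48.9], [160, 20, 23], 1], [[15.3, 17.1, -57], [186, 23, 27], 1], [[17.4, 19.5, -65.2], [213, 26, 31], 1], [[21.8, 24.4, -81.5], [266, 33, 39], 1], [[21.8, 24.4, -81.5], [266, 33, 39], 1]])

```text
time: 1.35
tool_pos: [0.5573, 0.2691, 0.1608]
ee_rot: [[-0.859, 0.104, -0.501], [0.09, 0.995, 0.053], [0.504, 0.0, -0.864]]
wrist_force: [0.5, 0.3, -0.8]
width: 1.0
grip_force: 0.0
```

```bash
python3 - <<'E'
from h import *
c=snap("wrist","w1"); print(c["eye"],c["K"][0],c["rotation"])
go(Rrack(),[.5025,.272,.068],110)
cv2.imwrite("pics/w1b.png",cv2.resize(cv2.imread("pics/w1.png"),(784,588)))
E
```

```text
[0.57532317 0.26758089 0.34814956] [304.76203841   0.         282.02339531] [[ 1.03955355e-01  9.72132868e-01 -2.10121323e-01]
 [ 9.94581880e-01 -1.01521625e-01  2.23661452e-02]
 [ 4.11006812e-04 -2.11307941e-01 -9.77419452e-01]]
t 1.4 turn [-0.3, -0.4, 0.5] shift [1.4, -2.2, -2.7] tcp [0.5572 0.268  0.1602] w 0.999 j [ 19.  45.  42. 115.  12.  22.]
```

View pics/w1b.png

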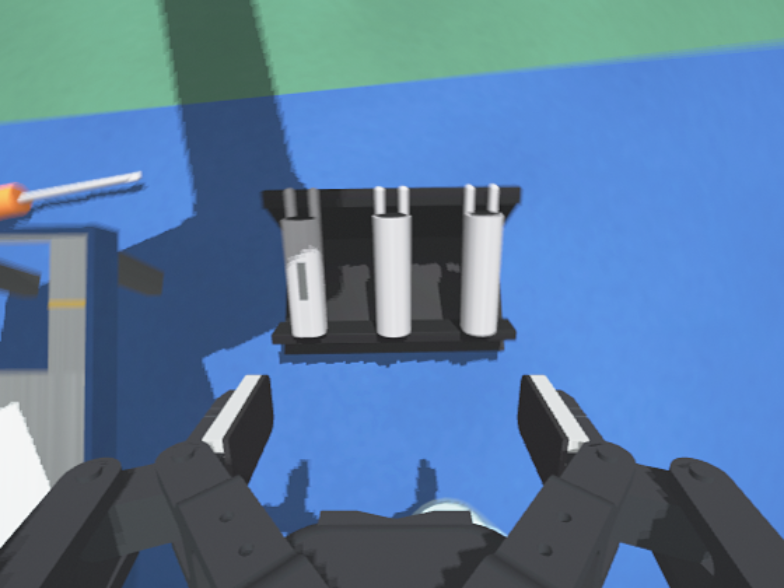

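The wrist view shows the three tubes at x≈305, 393 and 483 (view scale 1.4, rows 213–337). The first has a dent mark at (303,280), so it is probably the crushed one.

```bash
python3 - <<'E'
from h import *
np.set_printoptions(precision=4,suppress=True)
c=load("w1")
rx=Rz(YAW)[:,0]
for n,u,l in(("A",(303,218),(308.5,336)),("B",(392,215),(394,336)),("C",(486,212),(481,336))):
    U=onz(c,np.array(u)/1.4,.0974);L=onz(c,np.array(l)/1.4,.0574)
    m=(U+L)/2-np.r_[.006*rx[:2],.0104]
    print(n,U,L,m,"len",np.linalg.norm(U-L),"yaw",np.degrees(np.arctan2(*(L-U)[1::-1])))
# tube widths across the middle row
g=c["image"].astype(int).sum(2)
for r in (215,225,232): print(r,g[r,195:365:1].tolist() if r==232 else "")
E
```

```text
A [0.4668 0.2213 0.0974] [0.5355 0.2126 0.0574] [0.4952 0.2176 0.067 ] len 0.08002490163481933 yaw -7.2000339567838285
B [0.4705 0.2769 0.0974] [0.5416 0.2707 0.0574] [0.5001 0.2744 0.067 ] len 0.08176461877473311 yaw -4.984668302953314
C [0.4747 0.3357 0.0974] [0.5478 0.3297 0.0574] [0.5052 0.3334 0.067 ] len 0.08353433202626226 yaw -4.681058626350653
215 
225 
232 [251, 248, 270, 236, 161, 166, 168, 169, 171, 165, 166, 158, 216, 423, 576, 637, 653, 662, 675, 684, 676, 672, 672, 671, 671, 670, 672, 682, 685, 676, 673, 675, 668, 659, 647, 606, 547, 513, 405, 188, 163, 167, 171, 167, 169, 169, 168, 168, 168, 170, 168, 167, 168, 171, 169, 165, 166, 170, 167, 167, 169, 168, 168, 165, 171, 166, 167, 167, 168, 171, 173, 147, 105, 168, 375, 503, 553, 578, 605, 637, 654, 664, 670, 670, 679, 688, 691, 685, 676, 677, 680, 681, 680, 672, 651, 619, 596, 537, 379, 180, 162, 168, 169, 168, 171, 167, 168, 171, 166, 169, 167, 166, 167, 166, 170, 167, 167, 167, 165, 168, 168, 171, 168, 167, 168, 168, 170, 170, 172, 149, 120, 111, 109, 199, 330, 393, 427, 484, 528, 560, 577, 602, 628, 650, 660, 666, 670, 672, 682, 689, 688, 680, 675, 680, 681, 680, 672, 654, 616, 479, 250, 156, 165, 168, 169, 167, 168, 165, 163, 157]
```

```bash
cat >> h.py <<'E'
T={"A":[.4945,.2155,.067],"B":[.5005,.2745,.067],"C":[.506,.334,.067]}
def rackgrasp(n,back,t=20,depth=13):
    R=Rrack(-5.5,t); go(R,np.array(T[n])+R[:,2]*depth/1000,back)
E
python3 -c "
from h import *
rackgrasp('C',55);rackgrasp('C',0)"
```

```text
t 1.4 turn [0.1, -10.4, -0.3] shift [10.2, 60.6, 68.3] tcp [0.5572 0.268  0.1602] w 0.999 j [ 19.  45.  42. 115.  12.  22.]
t 1.4 turn [0.1, -10.4, -0.3] shift [0.3, 60.5, 122.4] tcp [0.5572 0.268  0.1602] w 0.999 j [ 19.  45.  42. 115.  12.  22.]
```

Call:
arm_command(motion=[[[0, -4, 0], [4, 30, 15], 0.5], [[0, -8, 0], [8, 60, 40], 0.5], [[0, -10.4, 0], [10, 60.5, 68], 0.5], [[0, -10.4, 0], [10, 60.5, 68], 0.5], [[0, -10.4, 0], [10, 60.5, 68], 0.5]])

```text
time: 2.02
tool_pos: [0.5232, 0.3306, 0.1111]
ee_rot: [[-0.937, 0.114, -0.331], [0.107, 0.994, 0.038], [0.334, 0.001, -0.943]]
wrist_force: [0.7, -0.8, 0.4]
width: 0.502
grip_force: 0.0
```

```bash
python3 - <<'E'
from h import *
c=snap("wrist","w2"); rackgrasp('C',0)
m=proj(c,T['C']);print(m)
cv2.imwrite("pics/w2b.png",cv2.resize(cv2.imread("pics/w2.png"),(784,588)))
E
```

```text
t 2.08 turn [0.4, 0.5, -1.0] shift [2.5, 1.1, 60.7] tcp [0.5238 0.3307 0.1112] w 0.502 j [27. 33. 20. 93. 11. 32.]
[283.30247987 217.90225149]
```

View pics/w2b.png

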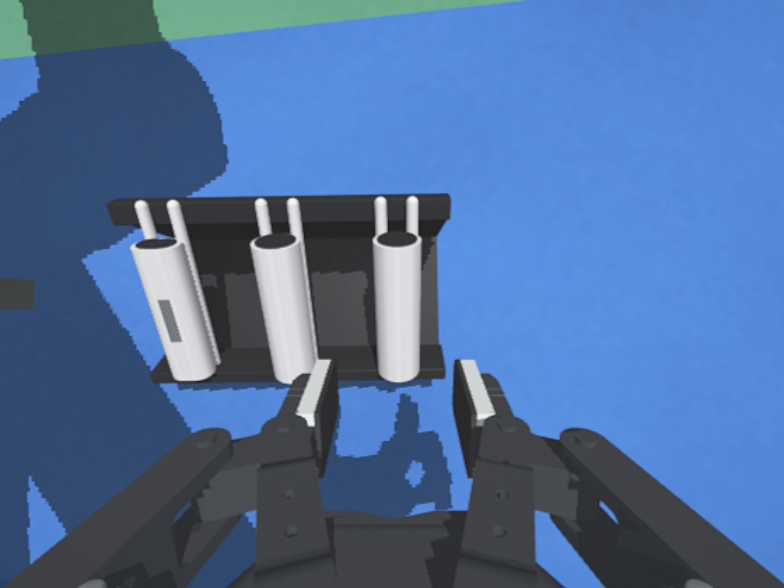

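The closer view shows C at (398,308) centred between the fingers, matching the prediction. Tube A, at (172,310), has the thin oval end, so A is the crushed one.

Call:
arm_command(motion=[[[0.2, 0.3, -0.5], [1, 1, 20], 0.5], [[0.4, 0.5, -1.0], [2.5, 1, 45], 0.5], [[0.4, 0.5, -1.0], [2.5, 1, 61], 0.5], [[0.4, 0.5, -1.0], [2.5, 1, 61], 0.5], [[0.4, 0.5, -1.0], [2.5, 1, 61], 0.1], [[0.4, 0.5, -1.0], [2.5, 1, 61], 0.1], [[0.4, 0.5, -1.0], [2.5, 1, 61], 0.1], [[0.4, 0.5, -1.0], [2.5, 1, 61], 0.1]], squeeze=40)

```text
time: 3.08
tool_pos: [0.5009, 0.3345, 0.0542]
ee_rot: [[-0.936, 0.094, -0.339], [0.088, 0.996, 0.032], [0.341, 0.0, -0.94]]
wrist_force: [2.6, -0.9, 4.6]
width: 0.101
grip_force: 3.3
```

```bash
cat >> h.py <<'E'
HEAD=np.array([.4925,.0200,.070]);RY=-6.3
def ramp(back,g,lift=0,dx=0,ty=-10,clear=1,r=12,h=None):
    """g: tool depth (mm) past tube centre; places tube centre at head"""
    F=Rz(RY);n=F@np.array([np.sin(np.radians(10)),0,np.cos(np.radians(10))])
    R=Rramp(RY)@Ro.from_euler("y",ty,degrees=True).as_matrix()
    c=HEAD+F[:,0]*dx/1000+n*(r+clear)/1000
    go(R,c+R[:,2]*g/1000+np.array([0,0,lift/1000]),back)
E
python3 -c "
from h import *
s=arm.read_state();print(s['width'],s['grip_force'],s['wrist_force']); R=s['ee_rot']; print('depth',1000*(R.T@(s['tool_pos']-np.array(T['C']))))
go(s['ee_rot'],s['tool_pos']+np.array([0,0,.11]))
"
```

```text
0.10053362452741992 3.3457382395863533 [ 2.57847488 -0.91925595  4.55760462]
depth [ 0.45306657  0.02196627 13.81048138]
t 3.08 turn [0.0, 0.0, 0.0] shift [37.5, 0.0, -103.4] tcp [0.5009 0.3345 0.0542] w 0.101 j [28. 32. 11. 85. 11. 32.]
```

```bash
python3 - <<'E'
from h import *
c=snap("wrist","w3")
cv2.imwrite("pics/w3b.png",cv2.resize(cv2.imread("pics/w3.png")[80:380,140:440],(600,600)))
E
```

```text
(no output)
```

View pics/w3b.png

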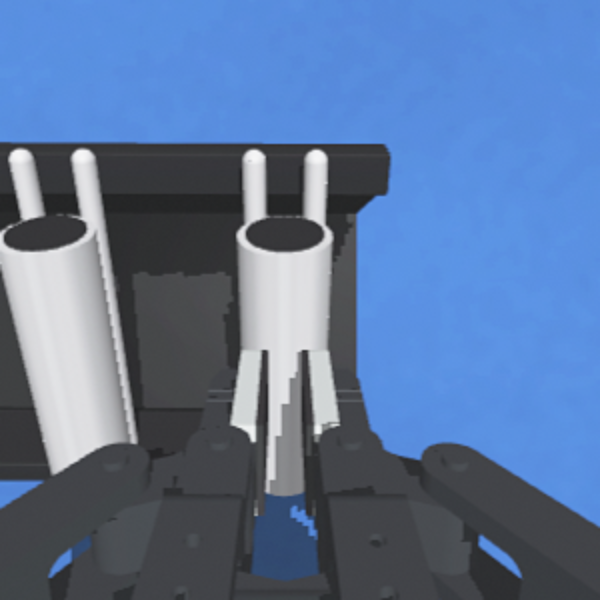

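The fingers closed on top of the tube, which has not moved: the pads sit farther back than I assumed. I'll open, go 9 mm deeper and close again.

Call:
arm_command(motion=[[[0, 0, 0], [0, 0, -4], 0.5], [[0, 0, 0], [0, 0, -4], 0.5], [[0, 0, 0], [0, 0, -4], 0.5], [[0, 0, 0], [0, 0, 5], 0.5], [[0, 0, 0], [0, 0, 9], 0.5], [[0, 0, 0], [0, 0, 9], 0.1], [[0, 0, 0], [0, 0, 9], 0.1], [[0, 0, 0], [0, 0, 9], 0.1], [[0, 0, 0], [0, 0, 9], 0.1]])

```text
time: 4.25
tool_pos: [0.4969, 0.3347, 0.045]
ee_rot: [[-0.935, 0.094, -0.341], [0.088, 0.996, 0.031], [0.343, -0.001, -0.939]]
wrist_force: [-0.7, -0.1, -0.9]
width: 0.254
grip_force: 39.2
```

```bash
python3 -c "
from h import *
s=arm.read_state();print(s['width'],s['grip_force'],s['wrist_force']); R=s['ee_rot']; print('depth',1000*(R.T@(s['tool_pos']-np.array(T['C']))))
go(s['ee_rot'],s['tool_pos']+np.array([0,0,.11]))
"
```

```text
0.25444424125470344 39.1658753156662 [-0.70330066 -0.09475133 -0.88211965]
depth [ 0.99697651 -0.11692497 23.79524055]
t 4.25 turn [0.0, 0.0, 0.0] shift [37.7, -0.1, -103.3] tcp [0.4969 0.3347 0.045 ] w 0.254 j [28. 32. 10. 84. 11. 32.]
```

Call:
arm_command(motion=[[[0, 0, 0], [13, 0, -35], 0.1], [[0, 0, 0], [26, 0, -70], 0.1], [[0, 0, 0], [38, 0, -103], 0.1], [[0, 0, 0], [38, 0, -103], 0.1]])

```text
time: 4.75
tool_pos: [0.4977, 0.3355, 0.1577]
ee_rot: [[-0.937, 0.094, -0.337], [0.087, 0.996, 0.034], [0.339, 0.002, -0.941]]
wrist_force: [0.3, -0.2, -1.1]
width: 0.245
grip_force: 39.3
```

```bash
python3 -c "
from h import *
s=arm.read_state();print(s['width'],s['grip_force'],s['wrist_force'])
ramp(0,24,lift=60)
"
```

```text
0.24457141034040264 39.29687440395355 [ 0.32653806 -0.18252301 -1.0897102 ]
t 4.75 turn [0.1, -15.4, 91.3] shift [-33.8, -318.8, 27.6] tcp [0.4977 0.3355 0.1577] w 0.245 j [28. 31. 21. 97. 11. 32.]
```

Call:
arm_command(motion=[[[0, -1.7, 10.1], [-4, -35, 3], 0.1], [[0, -3.4, 20.3], [-8, -71, 6], 0.1], [[0, -5.1, 30.4], [-11, -106, 9], 0.1], [[0, -6.8, 40.6], [-15, -142, 12], 0.1], [[0, -8.6, 50.7], [-19, -177, 15], 0.1], [[0, -10.3, 60.9], [-23, -213, 18], 0.1], [[0, -12, 71], [-26, -248, 21], 0.1], [[0, -13.7, 81.2], [-30, -284, 25], 0.1], [[0.1, -15.4, 91.3], [-34, -319, 28], 0.1], [[0.1, -15.4, 91.3], [-34, -319, 28], 0.1]])

```text
time: 6.0
tool_pos: [0.4878, 0.0138, 0.1157]
ee_rot: [[0.079, 0.977, -0.196], [0.982, -0.111, -0.156], [-0.174, -0.18, -0.968]]
wrist_force: [0.1, -0.1, -0.6]
width: 0.245
grip_force: 39.3
```

```bash
python3 - <<'E'
from h import *
c=snap("wrist","w4");d=snap("scene","s4");e=snap("side","d4")
ramp(0,24)
cv2.imwrite("pics/w4b.png",np.hstack([cv2.resize(cv2.imread("pics/s4.png")[110:310,190:390],(400,400)),cv2.resize(cv2.imread("pics/d4.png")[110:310,190:390],(400,400))]))
E
```

```text
t 6.15 turn [-0.3, 0.1, 0.1] shift [10.4, 11.6, 54.9] tcp [0.4887 0.0156 0.1165] w 0.244 j [  7.  15.  -6.  82.  -8. 103.]
```

View pics/w4b.png

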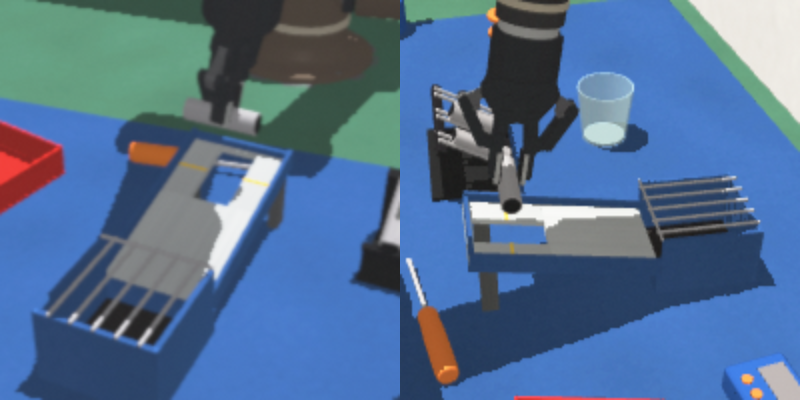

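The tube hangs level above the yellow line in both views. I'll check its ends numerically.

```bash
python3 - <<'E'
from h import *
np.set_printoptions(precision=4,suppress=True)
a=load("s4");b=load("d4");
f=lambda u,v:(190+u/2,110+v/2)
print(tri(a,f(190,110),b,f(111,205)),tri(a,f(256,123),b,f(105,152)))
s=arm.read_state();print("nominal centre",s['tool_pos']-s['ee_rot'][:,2]*.024)
# where yellow should be
for c,n in((a,"s"),(b,"d")):
  print([proj(c,HEAD+Rz(RY)[:,1]*t) for t in(-.0385,.0385)])
E
```

```text
(array([ 0.4902, -0.0203,  0.1396]), np.float64(0.0009121559302811937)) (array([0.5038, 0.0589, 0.15  ]), np.float64(0.005808018580474788))
nominal centre [0.4934 0.0194 0.1398]
[array([285.5375, 192.7325]), array([317.9308, 201.0413])]
[array([245.3798, 236.0668]), array([242.1072, 215.2856])]
```

Call:
arm_command(motion=[[[0, 0, 0], [4, 4, 18], 0.1], [[0, 0, 0], [7, 8, 36], 0.1], [[-0.3, 0, 0], [10, 11, 50], 0.1], [[-0.3, 0, 0], [10.4, 11.6, 55], 0.1], [[-0.3, 0, 0], [10.4, 11.6, 55], 0.1]])

```text
time: 6.78
tool_pos: [0.4902, 0.0157, 0.0598]
ee_rot: [[0.077, 0.979, -0.188], [0.982, -0.107, -0.156], [-0.173, -0.173, -0.97]]
wrist_force: [-0.7, -0.5, 0.1]
width: 0.249
grip_force: 39.3
```

```bash
python3 - <<'E'
from h import *
d=snap("scene","s5");e=snap("side","d5")
ramp(0,24); s=arm.read_state(); print(s["wrist_force"],s["moment"])
cv2.imwrite("pics/w5b.png",np.hstack([cv2.resize(cv2.imread("pics/s5.png")[150:250,260:360],(400,400)),cv2.resize(cv2.imread("pics/d5.png")[160:260,200:300],(400,400))]))
E
```

```text
t 6.88 turn [0.1, 0.1, 0.0] shift [0.5, -0.4, 0.9] tcp [0.4908 0.0156 0.0604] w 0.25 j [  7.  16. -11.  75.  -8. 103.]
[ 0.12309126 -0.42166006 -1.17249405] [ 0.1585066  -0.16478068  0.03720075]
```

View pics/w5b.png

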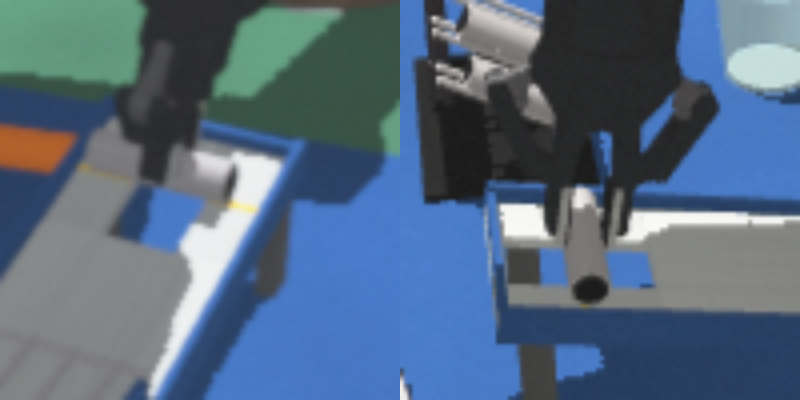

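The tube lies across the yellow line, between the guides. I'll lower it gently until it touches.

Call:
arm_command(motion=[[[0, 0, 0], [0, 0, 1], 0.1], [[0, 0, 0], [0, 0, 2], 0.1], [[0, 0, 0], [0, 0, 2], 0.1]])

```text
time: 7.25
tool_pos: [0.49, 0.0152, 0.058]
ee_rot: [[0.077, 0.979, -0.188], [0.982, -0.108, -0.156], [-0.173, -0.173, -0.97]]
wrist_force: [0.7, -0.1, -0.6]
width: 0.247
grip_force: 39.3
```

Call:
arm_command(motion=[[[0, 0, 0], [0, 0, 1], 0.1], [[0, 0, 0], [0, 0, 2], 0.1], [[0, 0, 0], [0, 0, 2], 0.1]])

```text
time: 7.62
tool_pos: [0.4896, 0.0149, 0.0559]
ee_rot: [[0.077, 0.979, -0.188], [0.982, -0.108, -0.156], [-0.173, -0.173, -0.97]]
wrist_force: [-1.0, 0.2, -1.2]
width: 0.25
grip_force: 39.3
```

Call:
arm_command(motion=[[[0, 0, 0], [0, 0, 1], 0.1], [[0, 0, 0], [0, 0, 2], 0.1], [[0, 0, 0], [0, 0, 2], 0.1]])

```text
time: 8.0
tool_pos: [0.4897, 0.0149, 0.0556]
ee_rot: [[0.077, 0.979, -0.186], [0.982, -0.107, -0.156], [-0.173, -0.171, -0.97]]
wrist_force: [-1.1, 2.5, 10.8]
width: 0.25
grip_force: 40.2
```

Contact. Release, then lift the fingers.

Call:
arm_command(motion=[[[0, 0, 0], [0, 0, -1.5], 0.1], [[0, 0, 0], [0, 0, -1.5], 0.5], [[0, 0, 0], [0, 0, -1.5], 0.5], [[0, 0, 0], [0, 0, -1.5], 0.5], [[0, 0, 0], [0, 0, -40], 0.5], [[0, 0, 0], [0, 0, -80], 0.5], [[0, 0, 0], [0, 0, -100], 0.5], [[0, 0, 0], [0, 0, -100], 0.5]])

```text
time: 9.0
tool_pos: [0.5091, 0.0305, 0.152]
ee_rot: [[0.077, 0.98, -0.185], [0.982, -0.107, -0.156], [-0.173, -0.17, -0.97]]
wrist_force: [-0.3, 0.5, -0.1]
width: 0.497
grip_force: 0.0
```

```bash
python3 - <<'E'
from h import *
d=snap("scene","s6");e=snap("side","d6")
rackgrasp('B',55,depth=24)
cv2.imwrite("pics/w6b.png",np.hstack([cv2.resize(cv2.imread("pics/s6.png")[170:310,190:330],(400,400)),cv2.resize(cv2.imread("pics/d6.png")[160:300,220:360],(400,400))]))
E
```

```text
t 9.1 turn [-0.0, 15.6, -91.1] shift [248.6, -13.6, 13.6] tcp [0.5077 0.0301 0.1501] w 0.499 j [  8.  16.   1.  87.  -7. 104.]
```

View pics/w6b.png

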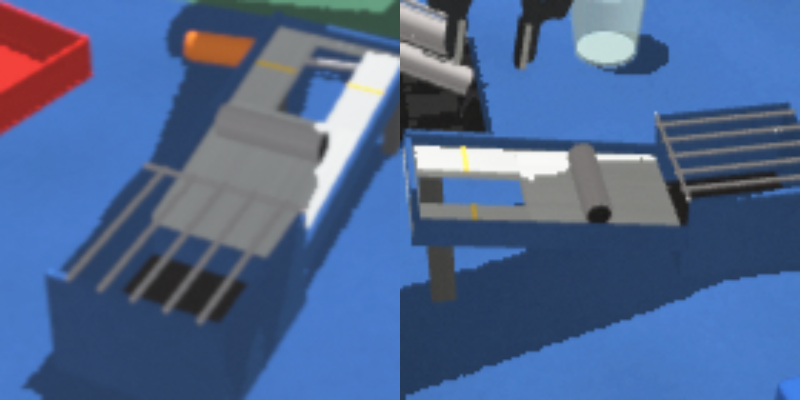

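The tube is rolling down the ramp by itself. I've used up the picture views, so from here I'll check numerically.

```bash
python3 -c "
from h import *
rackgrasp('B',90,depth=24)"
```

```text
t 9.1 turn [-0.0, 15.6, -91.1] shift [242.7, -7.5, -20.3] tcp [0.5077 0.0301 0.1501] w 0.499 j [  8.  16.   1.  87.  -7. 104.]
```

Call:
arm_command(motion=[[[0, 1.7, -10.1], [27, -1, -2], 0.5], [[0, 3.5, -20.2], [54, -2, -5], 0.5], [[0, 5.2, -30.4], [81, -3, -7], 0.5], [[0, 6.9, -40.5], [108, -3, -9], 0.5], [[0, 8.7, -50.6], [135, -4, -11], 0.5], [[0, 10.4, -60.7], [162, -5, -14], 0.5], [[0, 12.1, -70.9], [189, -6, -16], 0.5], [[0, 13.9, -81], [216, -7, -18], 0.5], [[0, 15.6, -91.1], [243, -7.5, -20], 0.5], [[0, 15.6, -91.1], [243, -7.5, -20], 0.5]])

```text
time: 10.35
tool_pos: [0.5225, 0.2735, 0.1268]
ee_rot: [[-0.935, 0.095, -0.343], [0.09, 0.995, 0.031], [0.344, -0.002, -0.939]]
wrist_force: [-0.7, -0.4, 0.4]
width: 0.494
grip_force: 0.0
```

```bash
python3 - <<'E'
from h import *
c=snap("wrist","w7");d=snap("scene","s7")
rackgrasp('B',0,depth=24)
# lateral check: bright tube pixels near predicted B in wrist view
u,v=proj(c,T['B']).round().astype(int); g=c["image"].astype(int).sum(2)
for r in(v-25,v,v+25):
    x=np.where(g[r,u-35:u+35]>330)[0]+u-35; print(r,u,x.min(),x.max(),len(x))
# catch box: grey in box vs empty
cf=HEAD+Rz(RY)@np.array([.23,0,-.05]); p=proj(d,cf).astype(int);print("catch px",p)
a=load("scene0")["image"].astype(int);b=d["image"].astype(int)
q=np.abs(a-b).sum(2)[p[1]-25:p[1]+25,p[0]-35:p[0]+35];print("changed px in box",(q>60).sum())
e=snap("side","d7");hs=cv2.cvtColor(e["image"],cv2.COLOR_RGB2GRAY)
E
```

```text
t 10.45 turn [-0.1, -0.0, -0.2] shift [-0.0, 0.3, 89.2] tcp [0.5227 0.2722 0.1283] w 0.5 j [22. 31. 18. 95.  9. 27.]
188 280 265 295 31
213 280 266 295 30
238 280 266 294 29
catch px [251 279]
changed px in box 31
```

Call:
arm_command(motion=[[[0, 0, 0], [0, 0.3, 30], 0.5], [[0, 0, 0], [0, 0.3, 60], 0.5], [[0, 0, 0], [0, 0.3, 80], 0.5], [[0, 0, 0], [0, 0.3, 89], 0.5], [[0, 0, 0], [0, 0.3, 89], 0.5], [[0, 0, 0], [0, 0.3, 89], 0.1], [[0, 0, 0], [0, 0.3, 89], 0.1], [[0, 0, 0], [0, 0.3, 89], 0.1], [[0, 0, 0], [0, 0.3, 89], 0.1]])

```text
time: 11.62
tool_pos: [0.4939, 0.275, 0.0472]
ee_rot: [[-0.936, 0.097, -0.337], [0.091, 0.995, 0.031], [0.339, -0.002, -0.941]]
wrist_force: [0.8, -4.6, 4.7]
width: 0.215
grip_force: 37.7
```

```bash
python3 - <<'E'
from h import *
s=arm.read_state();R=s['ee_rot']; print('depth',1000*(R.T@(s['tool_pos']-np.array(T['B']))))
go(R,s['tool_pos']+np.array([0,0,.11]))
# where in the views did things change: box region
for n,f in(("scene","s7"),("side","d7")):
    a=load(n+"0")["image"];b=load(f)["image"]
    d=np.abs(a.astype(int)-b).sum(2)
    F=Rz(RY);P=[proj(load(f),HEAD+F@np.array([x,y,z])) for x in(.17,.29) for y in(-.056,.056) for z in(-.06,.03)]
    lo=np.min(P,0).astype(int);hi=np.max(P,0).astype(int);m=d[lo[1]:hi[1],lo[0]:hi[0]]>50
    ys,xs=np.where(m);print(n,lo,hi,m.sum(),xs.mean()+lo[0],ys.mean()+lo[1],"now",b[lo[1]:hi[1],lo[0]:hi[0]][m].mean(0),"was",a[lo[1]:hi[1],lo[0]:hi[0]][m].mean(0))
E
```

```text
depth [-0.54322239 -0.13170113 20.88188258]
t 11.62 turn [0.0, 0.0, 0.0] shift [37.3, -0.2, -103.5] tcp [0.4939 0.275  0.0472] w 0.215 j [24. 29.  5. 83.  9. 28.]
scene [204 219] [293 314] 1945 232.95115681233932 238.50437017994858 now [117.91156812 151.54138817 205.88586118] was [ 71.21182519  87.59177378 114.2159383 ]
side [308 190] [372 252] 843 335.9691577698695 205.45432977461448 now [ 80.59667853  99.93950178 130.10201661] was [ 74.69869514 109.44839858 163.36773428]
```

The grip is marginal, with the pads above the tube's widest line. I'll reopen and go deeper.

Call:
arm_command(motion=[[[0, 0, 0], [0, 0, 0], 0.5], [[0, 0, 0], [0, 0, 0], 0.5], [[0, 0, 0], [0, 0, 3], 0.5], [[0, 0, 0], [0, 0, 6], 0.5], [[0, 0, 0], [0, 0, 6], 0.5], [[0, 0, 0], [0, 0, 6], 0.1], [[0, 0, 0], [0, 0, 6], 0.1], [[0, 0, 0], [0, 0, 6], 0.1], [[0, 0, 0], [0, 0, 6], 0.1]])

```text
time: 12.75
tool_pos: [0.4912, 0.2751, 0.0405]
ee_rot: [[-0.936, 0.096, -0.339], [0.091, 0.995, 0.031], [0.34, -0.002, -0.94]]
wrist_force: [0.1, -4.1, 2.0]
width: 0.262
grip_force: 39.3
```

```bash
python3 - <<'E'
from h import *
s=arm.read_state();R=s['ee_rot']; print('depth',1000*(R.T@(s['tool_pos']-np.array(T['B']))),s['grip_force'])
go(R,s['tool_pos']+np.array([0,0,.11]))
E
```

```text
depth [-0.21775357 -0.20469372 28.06841971] 39.33588624000549
t 12.75 turn [0.0, 0.0, 0.0] shift [37.4, -0.2, -103.4] tcp [0.4912 0.2751 0.0405] w 0.262 j [24. 29.  4. 82. 10. 28.]
```

Call:
arm_command(motion=[[[0, 0, 0], [13, 0, -35], 0.1], [[0, 0, 0], [26, 0, -70], 0.1], [[0, 0, 0], [38, 0, -103], 0.1], [[0, 0, 0], [38, 0, -103], 0.1]])

```text
time: 13.25
tool_pos: [0.4917, 0.2772, 0.1527]
ee_rot: [[-0.937, 0.096, -0.335], [0.09, 0.995, 0.035], [0.337, 0.003, -0.942]]
wrist_force: [0.3, -0.3, -2.1]
width: 0.253
grip_force: 39.5
```

```bash
python3 - <<'E'
from h import *
ramp(0,31,lift=65)
e=snap("side","d8");c=snap("wrist","w8")
E
```

```text
t 13.25 turn [0.3, -15.4, 91.2] shift [-32.6, -261.4, 24.6] tcp [0.4917 0.2772 0.1527] w 0.253 j [24. 27. 15. 95. 10. 28.]
```

Call:
arm_command(motion=[[[0, -1.7, 10.1], [-4, -29, 3], 0.1], [[0, -3.4, 20.3], [-7, -58, 6], 0.1], [[0, -5.1, 30.4], [-11, -87, 8], 0.1], [[0, -6.8, 40.6], [-15, -116, 11], 0.1], [[0, -8.6, 50.7], [-18, -145, 14], 0.1], [[0, -10.3, 60.8], [-22, -174, 16], 0.1], [[0, -12, 71], [-26, -203, 19], 0.1], [[0.2, -13.7, 81.1], [-29, -232, 22], 0.1], [[0.3, -15.4, 91.2], [-32.6, -261, 25], 0.1], [[0.3, -15.4, 91.2], [-32.6, -261, 25], 0.1]])

```text
time: 14.6
tool_pos: [0.4861, 0.0135, 0.1137]
ee_rot: [[0.079, 0.977, -0.197], [0.981, -0.111, -0.156], [-0.175, -0.181, -0.968]]
wrist_force: [0.2, 0.4, -0.8]
width: 0.259
grip_force: 39.5
```

```bash
python3 - <<'E'
from h import *
ramp(0,31,clear=2)
E
```

```text
t 14.6 turn [-0.5, 0.2, -0.1] shift [12.2, 13.6, 57.2] tcp [0.4861 0.0135 0.1137] w 0.259 j [  7.  15.  -6.  82.  -8. 103.]
```

Call:
arm_command(motion=[[[0, 0, 0], [4, 5, 20], 0.1], [[-0.3, 0, 0], [8, 9, 38], 0.1], [[-0.5, 0, 0], [11, 12, 50], 0.1], [[-0.5, 0, 0], [12, 13.5, 57], 0.1], [[-0.5, 0, 0], [12, 13.5, 57], 0.1], [[-0.5, 0, 0], [12, 13.5, 58.5], 0.1], [[-0.5, 0, 0], [12, 13.5, 58.5], 0.1]])

```text
time: 15.48
tool_pos: [0.4904, 0.0154, 0.0548]
ee_rot: [[0.078, 0.98, -0.185], [0.982, -0.108, -0.158], [-0.174, -0.169, -0.97]]
wrist_force: [0.3, 0.2, -0.8]
width: 0.259
grip_force: 39.5
```

Call:
arm_command(motion=[[[0, 0, 0], [0, 0, 1], 0.1], [[0, 0, 0], [0, 0, 2], 0.1], [[0, 0, 0], [0, 0, 2.5], 0.1], [[0, 0, 0], [0, 0, 2.5], 0.1]])

```text
time: 15.98
tool_pos: [0.4898, 0.015, 0.0523]
ee_rot: [[0.078, 0.98, -0.185], [0.982, -0.108, -0.158], [-0.175, -0.169, -0.97]]
wrist_force: [-1.0, 0.4, 2.0]
width: 0.258
grip_force: 39.7
```

Call:
arm_command(motion=[[[0, 0, 0], [0, 0, 0], 0.5], [[0, 0, 0], [0, 0, 0], 0.5], [[0, 0, 0], [0, 0, 0], 0.5], [[0, 0, 0], [0, 0, -45], 0.5], [[0, 0, 0], [0, 0, -85], 0.5], [[0, 0, 0], [0, 0, -105], 0.5], [[0, 0, 0], [0, 0, -105], 0.5]])

```text
time: 16.85
tool_pos: [0.5102, 0.0319, 0.1549]
ee_rot: [[0.078, 0.98, -0.182], [0.982, -0.108, -0.158], [-0.174, -0.167, -0.971]]
wrist_force: [-0.9, -0.4, -0.5]
width: 0.498
grip_force: 0.0
```

```bash
python3 - <<'E'
from h import *
snap("side","d9");snap("scene","s9")
rackgrasp('A',90,depth=28)
E
```

```text
t 16.95 turn [0.1, 15.8, -91.2] shift [184.0, -8.3, -3.2] tcp [0.5088 0.0315 0.1529] w 0.502 j [  8.  16.   1.  87.  -7. 104.]
```

Call:
arm_command(motion=[[[0, 1.7, -10.1], [20, -1, 0], 0.5], [[0, 3.5, -20.2], [41, -2, -1], 0.5], [[0, 5.2, -30.4], [61, -3, -1], 0.5], [[0, 7, -40.5], [82, -4, -1], 0.5], [[0, 8.8, -50.6], [102, -5, -2], 0.5], [[0, 10.5, -60.7], [123, -5, -2], 0.5], [[0, 12.2, -70.9], [143, -6, -2], 0.5], [[0, 14, -81], [164, -7, -3], 0.5], [[0, 15.8, -91.2], [184, -8.3, -3], 0.5], [[0, 15.8, -91.2], [184, -8.3, -3], 0.5]])

```text
time: 18.2
tool_pos: [0.5151, 0.2138, 0.1236]
ee_rot: [[-0.935, 0.096, -0.342], [0.09, 0.995, 0.032], [0.343, -0.001, -0.939]]
wrist_force: [0.7, 0.5, -0.0]
width: 0.499
grip_force: 0.0
```

```bash
python3 - <<'E'
from h import *
c=snap("wrist","w10");d=snap("scene","s10");e=snap("side","d10")
rackgrasp('A',0,depth=30)
u,v=proj(c,T['A']).round().astype(int); g=c["image"].astype(int).sum(2);print(u,v)
for r in(v-25,v,v+25):
    x=np.where(g[r,u-35:u+35]>330)[0]+u-35; print(r,u,x.min(),x.max(),len(x))
# grey tube pixels along the ramp/box by region, compared with before
def grey(im):
    h=cv2.cvtColor(im,cv2.COLOR_RGB2HSV); return (h[...,1]<60)&(h[...,2]>60)
F=Rz(RY)
for n,f in(("scene","s"),("side","d")):
  for lab,x0,x1,z0,z1 in(("ramp",-.04,.165,-.0,.0),("box",.175,.285,-.05,-.05)):
    out=[]
    for k in (n+"0",f+"7",f+"9",f+"10"):
      cc=load(k);P=np.array([proj(cc,HEAD+F@np.array([x,y,(z0 if z0<0 else -x*np.tan(np.radians(10)))])) for x,y in((x0,-.05),(x1,-.05),(x1,.05),(x0,.05))]).astype(np.int32)
      m=np.zeros((420,560),np.uint8);cv2.fillConvexPoly(m,P,1);out.append((round(float(cc["image"][m>0].mean()),1),int(grey(cc["image"])[m>0].sum())))
    print(n,lab,m.sum(),out)
E
```

```text
t 18.35 turn [0.0, 0.1, -0.1] shift [-0.0, 0.6, 92.2] tcp [0.5155 0.2129 0.1255] w 0.501 j [18. 28. 12. 93.  8. 22.]
281 215
190 281 265 296 32
215 281 246 295 38
240 281 246 294 36
scene ramp 3423 [(203.5, 2913), (191.7, 2914), (141.8, 2936), (162.0, 2916)]
scene box 2273 [(85.3, 386), (90.6, 444), (69.6, 236), (90.4, 443)]
side ramp 2372 [(197.1, 1817), (171.1, 1819), (138.8, 1764), (145.9, 1810)]
side box 1232 [(73.8, 188), (91.4, 250), (72.8, 218), (98.7, 296)]
```

Call:
arm_command(motion=[[[0, 0, 0], [0, 0.5, 30], 0.5], [[0, 0, 0], [0, 0.5, 60], 0.5], [[0, 0, 0], [0, 0.5, 80], 0.5], [[0, 0, 0], [0, 0.5, 92], 0.5], [[0, 0, 0], [0, 0.5, 92], 0.5], [[0, 0, 0], [0, 0.5, 92], 0.1], [[0, 0, 0], [0, 0.5, 92], 0.1], [[0, 0, 0], [0, 0.5, 92], 0.1], [[0, 0, 0], [0, 0.5, 92], 0.1]])

```text
time: 19.48
tool_pos: [0.4858, 0.2171, 0.0405]
ee_rot: [[-0.937, 0.096, -0.336], [0.09, 0.995, 0.034], [0.338, 0.001, -0.941]]
wrist_force: [1.2, -3.1, 5.5]
width: 0.252
grip_force: 39.3
```

```bash
python3 - <<'E'
from h import *
s=arm.read_state();R=s['ee_rot']; print('depth',1000*(R.T@(s['tool_pos']-np.array(T['A']))),s['grip_force'])
go(R,s['tool_pos']+np.array([0,0,.11]))
E
```

```text
depth [-0.63962585  0.69816291 27.94098253] 39.3316125869751
t 19.48 turn [0.0, 0.0, 0.0] shift [37.2, 0.1, -103.5] tcp [0.4858 0.2171 0.0405] w 0.252 j [19. 26. -0. 81.  8. 23.]
```

Call:
arm_command(motion=[[[0, 0, 0], [0, 0, 0], 0.5], [[0, 0, 0], [0, 0, 0], 0.5], [[0, 0, 0], [0, 0, 3], 0.5], [[0, 0, 0], [0, 0, 5], 0.5], [[0, 0, 0], [0, 0, 5], 0.5], [[0, 0, 0], [0, 0, 5], 0.1], [[0, 0, 0], [0, 0, 5], 0.1], [[0, 0, 0], [0, 0, 5], 0.1], [[0, 0, 0], [0, 0, 5], 0.1]])

```text
time: 20.6
tool_pos: [0.4833, 0.2173, 0.0349]
ee_rot: [[-0.936, 0.095, -0.338], [0.089, 0.995, 0.033], [0.34, 0.001, -0.941]]
wrist_force: [1.5, -0.8, 0.1]
width: 0.258
grip_force: 39.3
```

```bash
python3 - <<'E'
from h import *
s=arm.read_state();R=s['ee_rot']; print('depth',1000*(R.T@(s['tool_pos']-np.array(T['A']))),s['grip_force'])
go(R,s['tool_pos']+np.array([0,0,.11]))
E
```

```text
depth [-0.29330803  0.72798177 34.03572091] 39.300806522369385
t 20.6 turn [0.0, 0.0, 0.0] shift [37.4, 0.1, -103.5] tcp [0.4833 0.2173 0.0349] w 0.258 j [19. 26. -1. 80.  8. 23.]
```

Call:
arm_command(motion=[[[0, 0, 0], [13, 0, -35], 0.1], [[0, 0, 0], [26, 0, -70], 0.1], [[0, 0, 0], [40, 0, -112], 0.1], [[0, 0, 0], [40, 0, -112], 0.1]])

```text
time: 21.1
tool_pos: [0.4849, 0.2176, 0.1568]
ee_rot: [[-0.938, 0.095, -0.334], [0.089, 0.995, 0.035], [0.335, 0.003, -0.942]]
wrist_force: [0.9, 0.7, -1.4]
width: 0.257
grip_force: 39.5
```

```bash
python3 - <<'E'
from h import *
ramp(0,33.5,lift=65,r=8.5)
E
```

```text
t 21.1 turn [0.4, -15.3, 91.2] shift [-35.8, -201.9, 34.2] tcp [0.4849 0.2176 0.1568] w 0.257 j [19. 24. 11. 95.  8. 23.]
```

Call:
arm_command(motion=[[[0, -1.7, 10.1], [-4, -22, 4], 0.1], [[0, -3.4, 20.3], [-8, -45, 8], 0.1], [[0, -5.1, 30.4], [-12, -67, 11], 0.1], [[0, -6.8, 40.6], [-16, -90, 15], 0.1], [[0, -8.5, 50.7], [-20, -112, 19], 0.1], [[0, -10.2, 60.8], [-24, -135, 23], 0.1], [[0.2, -11.9, 71], [-28, -157, 27], 0.1], [[0.3, -13.6, 81.1], [-32, -180, 30], 0.1], [[0.4, -15.3, 91.2], [-36, -202, 34], 0.1], [[0.4, -15.3, 91.2], [-36, -202, 34], 0.1]])

```text
time: 22.35
tool_pos: [0.4854, 0.0135, 0.1079]
ee_rot: [[0.076, 0.977, -0.198], [0.982, -0.108, -0.155], [-0.173, -0.182, -0.968]]
wrist_force: [-0.7, -0.8, -1.7]
width: 0.26
grip_force: 39.5
```

```bash
python3 - <<'E'
from h import *
ramp(0,33.5,clear=3,r=8.5)
E
```

```text
t 22.35 turn [-0.5, 0.1, 0.1] shift [11.6, 13.3, 56.4] tcp [0.4854 0.0135 0.1079] w 0.26 j [  7.  15.  -7.  81.  -8. 103.]
```

Call:
arm_command(motion=[[[0, 0, 0], [4, 5, 20], 0.1], [[-0.3, 0, 0], [8, 9, 38], 0.1], [[-0.5, 0, 0], [11, 12, 50], 0.1], [[-0.5, 0, 0], [11.6, 13.3, 55], 0.1], [[-0.5, 0, 0], [11.6, 13.3, 56.5], 0.1], [[-0.5, 0, 0], [11.6, 13.3, 56.5], 0.1]])

```text
time: 23.1
tool_pos: [0.4896, 0.0152, 0.0506]
ee_rot: [[0.077, 0.98, -0.186], [0.982, -0.107, -0.157], [-0.173, -0.17, -0.97]]
wrist_force: [-0.2, 0.4, -0.6]
width: 0.261
grip_force: 39.5
```

Call:
arm_command(motion=[[[0, 0, 0], [0, 0, 1], 0.1], [[0, 0, 0], [0, 0, 2], 0.1], [[0, 0, 0], [0, 0, 2], 0.1]])

```text
time: 23.48
tool_pos: [0.489, 0.0148, 0.0483]
ee_rot: [[0.077, 0.979, -0.186], [0.982, -0.107, -0.157], [-0.173, -0.171, -0.97]]
wrist_force: [0.7, 0.0, -0.8]
width: 0.263
grip_force: 39.5
```

Call:
arm_command(motion=[[[0, 0, 0], [0, 0, 1], 0.1], [[0, 0, 0], [0, 0, 2], 0.1], [[0, 0, 0], [0, 0, 2], 0.1]])

```text
time: 23.85
tool_pos: [0.4885, 0.0145, 0.0462]
ee_rot: [[0.077, 0.979, -0.187], [0.982, -0.107, -0.157], [-0.173, -0.171, -0.97]]
wrist_force: [-0.2, -0.5, -1.2]
width: 0.262
grip_force: 39.5
```

Call:
arm_command(motion=[[[0, 0, 0], [0, 0, 1], 0.1], [[0, 0, 0], [0, 0, 2], 0.1], [[0, 0, 0], [0, 0, 2], 0.1]])

```text
time: 24.22
tool_pos: [0.4887, 0.0144, 0.0454]
ee_rot: [[0.077, 0.98, -0.185], [0.982, -0.107, -0.156], [-0.173, -0.17, -0.97]]
wrist_force: [-1.3, 1.8, 7.2]
width: 0.258
grip_force: 40.3
```

Call:
arm_command(motion=[[[0, 0, 0], [0, 0, -1], 0.1], [[0, 0, 0], [0, 0, -1], 0.3], [[0, 0, 0], [0, 0, -1], 0.4], [[0, 0, 0], [0, 0, -1], 0.5], [[0, 0, 0], [0, 0, -1], 0.5], [[0, 0, 0], [0, 0, -30], 0.5], [[0, 0, 0], [0, 0, -65], 0.5], [[0, 0, 0], [0, 0, -95], 0.5], [[0, 0, 0], [0, 0, -95], 0.5], [[0, 0, 0], [0, 0, -95], 0.5]])

```text
time: 25.48
tool_pos: [0.5056, 0.029, 0.1357]
ee_rot: [[0.077, 0.979, -0.187], [0.982, -0.107, -0.157], [-0.174, -0.172, -0.97]]
wrist_force: [-0.2, 0.0, -1.0]
width: 0.497
grip_force: 0.0
```

```bash
python3 - <<'E'
from h import *
np.set_printoptions(precision=4,suppress=True)
c=snap("wrist","w11");d=snap("scene","s11");e=snap("side","d11")
s=arm.read_state();print(s["time"],s["tool_pos"],s["wrist_force"])
# finger tips at snapshot d5: TCP then ~ (.4905,.0156,.0601)
R=Rramp(RY)@Ro.from_euler("y",-10,degrees=True).as_matrix();p=np.array([.4905,.0156,.0601]);k=load("d5")
for b in(0,.01,.02,.03): print("back",b,[proj(k,p-R[:,2]*b+R[:,1]*y) for y in(-.02,.02)])
# predicted tube in the views
C=np.array([.4888,.0145,.0458])-R[:,2]*.035;F=Rz(RY);print("pred centre",C)
for n,k in(("w",c),("s",d),("d",e)): print(n,[proj(k,C+F[:,1]*t) for t in(-.04,0,.04)])
# grey blob in wrist view excluding white ramp: print colour profile down the ramp through tube
for t in(-.034,.034):
  for n,k in(("w",c),("s",d)):
    pr=[]
    for x in np.arange(-.04,.05,.004):
        P=HEAD+F@np.array([x,t,-x*np.tan(np.radians(10))]); u,v=proj(k,P).round().astype(int)
        pr.append(int(k["image"][v,u].mean()) if 0<=u<560 and 0<=v<420 else -1)
    print(n,t,pr)
E
```

```text
25.625 [0.5052 0.0288 0.1354] [ 0.5366  0.195  -0.3024]
back 0 [array([234.9406, 229.594 ]), array([251.8022, 230.2241])]
back 0.01 [array([235.4011, 225.8579]), array([252.331 , 226.5264])]
back 0.02 [array([235.8657, 222.0892]), array([252.8643, 222.7967])]
back 0.03 [array([236.3343, 218.2874]), array([253.4022, 219.0347])]
pred centre [0.4954 0.0199 0.0797]
w [array([281.7447, 257.7327]), array([281.8082, 217.0516]), array([281.8825, 169.4634])]
s [array([284.5066, 189.4587]), array([301.227 , 193.7056]), array([318.418 , 198.0721])]
d [array([246.5692, 233.051 ]), array([244.7712, 221.9657]), array([243.0827, 211.5551])]
w -0.034 [146, 146, 146, 146, 145, 145, 145, 144, 123, 131, 130, 127, 130, 129, 142, 142, 143, 143, 141, 141, 142, 141, 149]
s -0.034 [132, 134, 135, 134, 127, 121, 119, 120, 124, 128, 126, 123, 120, 132, 132, 131, 132, 132, 132, 132, 132, 133, 136]
w 0.034 [248, 244, 244, 244, 243, 244, 244, 244, 137, 40, 39, 36, 35, 56, 141, 232, 243, 243, 243, 242, 242, 242, 242]
s 0.034 [228, 239, 240, 239, 239, 219, 214, 132, 79, 103, 86, 106, 162, 149, 150, 232, 237, 237, 237, 237, 237, 239, 239]
```

The dented tube stayed on the line, about 3 mm past it. I'll wait there a moment, then compute the regrasp.

Call:
arm_command(motion=[[[0, 0, 0], [0, 0, 0], 0.5], [[0, 0, 0], [0, 0, 0], 0.5], [[0, 0, 0], [0, 0, 0], 0.5], [[0, 0, 0], [0, 0, 0], 0.5], [[0, 0, 0], [0, 0, 0], 0.5], [[0, 0, 0], [0, 0, 0], 0.5], [[0, 0, 0], [0, 0, 0], 0.5], [[0, 0, 0], [0, 0, 0], 0.5], [[0, 0, 0], [0, 0, 0], 0.5], [[0, 0, 0], [0, 0, 0], 0.5]])

```text
time: 26.88
tool_pos: [0.506, 0.0291, 0.1365]
ee_rot: [[0.077, 0.979, -0.186], [0.982, -0.107, -0.157], [-0.173, -0.171, -0.97]]
wrist_force: [0.1, 0.6, 0.3]
width: 0.501
grip_force: 0.0
```

```bash
cat >> h.py <<'E'
CA=np.array([.4954,.0199,.0797])
E
python3 - <<'E'
from h import *
k=snap("wrist","w12");F=Rz(RY)
for t in(-.034,.034):
    print([int(k["image"][v,u].mean()) for x in np.arange(-.03,.04,.003) for u,v in [proj(k,HEAD+F@np.array([x,t,-x*np.tan(np.radians(10))])).round().astype(int)]])
R=Rramp(RY)
go(R,CA+R[:,2]*.0345,80);go(R,CA+R[:,2]*.0345,0)
E
```

```text
[145, 145, 144, 145, 144, 145, 145, 125, 130, 130, 130, 128, 128, 128, 129, 124, 142, 142, 141, 142, 141, 141, 142, 142]
[244, 244, 244, 244, 244, 244, 244, 236, 103, 41, 39, 35, 34, 35, 80, 139, 144, 244, 242, 243, 242, 242, 243, 242]
t 26.93 turn [0.2, 10.1, 0.1] shift [-8.0, 0.5, 13.7] tcp [0.506  0.0291 0.1365] w 0.502 j [  8.  16.  -1.  85.  -7. 104.]
t 26.93 turn [0.2, 10.1, 0.1] shift [6.1, 0.2, 92.5] tcp [0.506  0.0291 0.1365] w 0.502 j [  8.  16.  -1.  85.  -7. 104.]
```

Call:
arm_command(motion=[[[0, 10.1, 0], [-8, 0.5, 14], 0.5], [[0, 10.1, 0], [-4, 0.4, 35], 0.5], [[0, 10.1, 0], [1, 0.3, 63], 0.5], [[0, 10.1, 0], [5, 0.2, 85], 0.5], [[0, 10.1, 0], [6, 0.2, 92.5], 0.5], [[0, 10.1, 0], [6, 0.2, 92.5], 0.5], [[0, 10.1, 0], [6, 0.2, 92.5], 0.1], [[0, 10.1, 0], [6, 0.2, 92.5], 0.1], [[0, 10.1, 0], [6, 0.2, 92.5], 0.1], [[0, 10.1, 0], [6, 0.2, 92.5], 0.1]])

```text
time: 28.18
tool_pos: [0.4904, 0.0205, 0.0468]
ee_rot: [[0.108, 0.98, -0.168], [0.994, -0.107, 0.018], [-0.0, -0.169, -0.986]]
wrist_force: [0.6, -1.5, 6.1]
width: 0.259
grip_force: 39.5
```

```bash
python3 - <<'E'
from h import *
s=arm.read_state();R=s["ee_rot"];print("offset in tool",1000*R.T@(s["tool_pos"]-CA),s["wrist_force"])
go(R,s["tool_pos"]+np.array([0,0,.11]))
E
```

```text
offset in tool [ 0.0664946   0.57244513 33.30247434] [ 0.56446311 -1.45629171  6.10026555]
t 28.18 turn [0.0, 0.0, 0.0] shift [-0.0, -18.5, -108.4] tcp [0.4904 0.0205 0.0468] w 0.259 j [  2.  15. -14.  71.   1.  98.]
```

Call:
arm_command(motion=[[[0, 0, 0], [0, -6, -36], 0.1], [[0, 0, 0], [0, -12, -72], 0.1], [[0, 0, 0], [0, -18, -108], 0.1], [[0, 0, 0], [0, -18, -108], 0.1]])

```text
time: 28.68
tool_pos: [0.4916, 0.0205, 0.1577]
ee_rot: [[0.108, 0.98, -0.165], [0.994, -0.107, 0.018], [0.0, -0.166, -0.986]]
wrist_force: [-0.2, -0.0, -1.0]
width: 0.26
grip_force: 39.6
```

```bash
cat >> h.py <<'E'
def tray(zc,g=33.3):
    R=Rramp(-16,0); go(R,np.array([.502,-.290,zc])+R[:,2]*g/1000)
E
python3 -c "
from h import *
print(arm.read_state()['wrist_force']);tray(.12);tray(.0165)"
```

```text
[-0.21352412 -0.00331005 -1.01975888]
t 28.68 turn [-9.5, 0.8, 9.8] shift [-307.5, 55.1, 62.7] tcp [0.4916 0.0205 0.1577] w 0.26 j [ 2. 12. -3. 85.  1. 98.]
t 28.68 turn [-9.5, 0.8, 9.8] shift [-307.5, 72.3, 164.8] tcp [0.4916 0.0205 0.1577] w 0.26 j [ 2. 12. -3. 85.  1. 98.]
```

Call:
arm_command(motion=[[[-1, 0, 1], [-50, 5, 0], 0.1], [[-3, 0, 3], [-100, 12, 0], 0.1], [[-5, 0.3, 5], [-150, 22, 10], 0.1], [[-7, 0.5, 7], [-200, 33, 25], 0.1], [[-9, 0.8, 9], [-250, 44, 45], 0.1], [[-9.5, 0.8, 9.8], [-290, 52, 58], 0.1], [[-9.5, 0.8, 9.8], [-307.5, 55, 63], 0.1], [[-9.5, 0.8, 9.8], [-307.5, 55, 63], 0.1], [[-9.5, 0.8, 9.8], [-307.5, 55, 63], 0.1]])

```text
time: 29.8
tool_pos: [0.5001, -0.289, 0.084]
ee_rot: [[0.275, 0.961, -0.006], [0.961, -0.275, 0.0], [-0.001, -0.006, -1.0]]
wrist_force: [-0.8, 0.1, -1.2]
width: 0.259
grip_force: 39.5
```

```bash
python3 - <<'E'
from h import *
c=snap("wrist","w13")
# tray mask in wrist view -> centre of rim on z=.04
h=cv2.cvtColor(c["image"],cv2.COLOR_RGB2HSV);r=cv2.inRange(h,(0,150,40),(6,255,255))|cv2.inRange(h,(174,150,40),(180,255,255))
y,x=np.where(r);print("tray px",x.min(),x.max(),y.min(),y.max())
q=cv2.approxPolyDP(cv2.convexHull(np.c_[x,y].astype(np.int32)),6,True)[:,0]
for p in q: print(p,np.round(onz(c,p,.04),4))
tray(.0165)
E
```

```text
tray px 174 394 113 305
[394 118] [ 0.5936 -0.2371  0.04  ]
[370 305] [ 0.5504 -0.3778  0.04  ]
[191 301] [ 0.4097 -0.3343  0.04  ]
[175 113] [ 0.453  -0.1935  0.04  ]
t 29.85 turn [-0.3, 0.1, 0.0] shift [-0.5, 2.4, 101.1] tcp [ 0.5004 -0.2889  0.0843] w 0.257 j [-30.  14.  -8.  67.  -0.  76.]
```

Call:
arm_command(motion=[[[-0.3, 0, 0], [0, 2, 25], 0.1], [[-0.3, 0, 0], [0, 2.4, 50], 0.1], [[-0.3, 0, 0], [0, 2.4, 65], 0.1], [[-0.3, 0, 0], [0, 2.4, 73], 0.1], [[-0.3, 0, 0], [0, 2.4, 77], 0.1], [[-0.3, 0, 0], [0, 2.4, 77], 0.1]])

```text
time: 30.6
tool_pos: [0.5021, -0.2908, 0.0073]
ee_rot: [[0.276, 0.961, -0.0], [0.961, -0.276, -0.002], [-0.002, 0.0, -1.0]]
wrist_force: [0.1, 0.4, -0.9]
width: 0.261
grip_force: 39.5
```

Call:
arm_command(motion=[[[0, 0, 0], [0, 0, 2], 0.1], [[0, 0, 0], [0, 0, 4], 0.1], [[0, 0, 0], [0, 0, 5], 0.1], [[0, 0, 0], [0, 0, 5], 0.1]])

```text
time: 31.1
tool_pos: [0.5018, -0.2907, 0.0019]
ee_rot: [[0.276, 0.961, -0.001], [0.961, -0.276, -0.002], [-0.002, -0.0, -1.0]]
wrist_force: [-0.1, 0.4, -1.5]
width: 0.258
grip_force: 39.5
```

```bash
python3 - <<'E'
from h import *
np.set_printoptions(precision=1,suppress=True)
c=snap("wrist","w14");d=snap("scene","s14");e=snap("side","d14")
s=arm.read_state();print(s["wrist_force"],s["tool_pos"])
# tube ends in side view: grey blob within the tray region
R=s["ee_rot"];C=s["tool_pos"]-R[:,2]*.0333
for n,k in(("w",c),("s",d),("d",e)):
    P=np.array([proj(k,C+R[:,0]*t) for t in(-.04,0,.04)]);print(n,P)
    h=cv2.cvtColor(k["image"],cv2.COLOR_RGB2HSV);m=((h[...,1]<70)&(h[...,2]>70)).astype(np.uint8)
    lo=np.maximum(P.min(0)-15,0).astype(int);hi=(P.max(0)+15).astype(int)
    kk,l,st,ce=cv2.connectedComponentsWithStats(m[lo[1]:hi[1],lo[0]:hi[0]])
    for i in range(1,kk):
        if st[i,4]>15: print("  blob",st[i]+np.r_[lo,0,0,0],ce[i]+lo)
E
```

```text
[-0.1  0.3 -0.4] [ 0.5 -0.3  0. ]
w [[280.9 340.8]
 [280.8 276.6]
 [280.8 201.2]]
  blob [ 265  206   30  147 4344] [279.5 279.6]
s [[163.7 182.4]
 [175.4 187.5]
 [187.5 192.7]]
  blob [170 174  20  23 204] [178.2 187.2]
  blob [159 180   7   8  34] [161.8 183.9]
d [[284.6 362.5]
 [284.5 343.1]
 [284.4 325.3]]
  blob [276 325  16  42 473] [284.6 344.8]
  blob [293 337   3  12  33] [293.9 342.4]
```

TCP is already below the tray floor level with no contact, so the fingers do end short of it. I'll keep lowering gently.

Call:
arm_command(motion=[[[0, 0, 0], [0, 0, 4], 0.1], [[0, 0, 0], [0, 0, 8], 0.1], [[0, 0, 0], [0, 0, 12], 0.1], [[0, 0, 0], [0, 0, 14], 0.1], [[0, 0, 0], [0, 0, 14], 0.1]])

```text
time: 31.88
tool_pos: [0.5017, -0.2906, -0.0124]
ee_rot: [[0.276, 0.961, -0.001], [0.961, -0.276, -0.002], [-0.002, -0.0, -1.0]]
wrist_force: [0.8, -0.7, -1.9]
width: 0.261
grip_force: 39.5
```

Call:
arm_command(motion=[[[0, 0, 0], [0, 0, 1], 0.1], [[0, 0, 0], [0, 0, 2], 0.1], [[0, 0, 0], [0, 0, 3], 0.1], [[0, 0, 0], [0, 0, 3], 0.1]])

```text
time: 32.38
tool_pos: [0.5018, -0.2907, -0.0152]
ee_rot: [[0.276, 0.961, -0.001], [0.961, -0.276, -0.002], [-0.002, -0.0, -1.0]]
wrist_force: [-0.6, -0.3, -1.7]
width: 0.261
grip_force: 39.5
```

Call:
arm_command(motion=[[[0, 0, 0], [0, 0, 1], 0.1], [[0, 0, 0], [0, 0, 2], 0.1], [[0, 0, 0], [0, 0, 2], 0.1]])

```text
time: 32.75
tool_pos: [0.5017, -0.2907, -0.0172]
ee_rot: [[0.276, 0.961, -0.001], [0.961, -0.276, -0.002], [-0.002, -0.0, -1.0]]
wrist_force: [0.1, 0.8, -0.8]
width: 0.26
grip_force: 39.5
```

Call:
arm_command(motion=[[[0, 0, 0], [0, 0, 1], 0.1], [[0, 0, 0], [0, 0, 2], 0.1], [[0, 0, 0], [0, 0, 2], 0.1]])

```text
time: 33.12
tool_pos: [0.5018, -0.2908, -0.0191]
ee_rot: [[0.276, 0.961, -0.001], [0.961, -0.276, -0.002], [-0.002, -0.0, -1.0]]
wrist_force: [0.2, -0.2, -0.9]
width: 0.26
grip_force: 39.7
```

Call:
arm_command(motion=[[[0, 0, 0], [0, 0, 1], 0.1], [[0, 0, 0], [0, 0, 2], 0.1], [[0, 0, 0], [0, 0, 2], 0.1]])

```text
time: 33.5
tool_pos: [0.5019, -0.2908, -0.0192]
ee_rot: [[0.276, 0.961, 0.0], [0.961, -0.276, -0.002], [-0.002, 0.001, -1.0]]
wrist_force: [-3.9, 2.2, 12.9]
width: 0.26
grip_force: 40.9
```

Contact. Release and withdraw.

Call:
arm_command(motion=[[[0, 0, 0], [0, 0, -1.7], 0.1], [[0, 0, 0], [0, 0, -1.7], 0.3], [[0, 0, 0], [0, 0, -1.7], 0.4], [[0, 0, 0], [0, 0, -1.7], 0.5], [[0, 0, 0], [0, 0, -1.7], 0.5], [[0, 0, 0], [0, 0, -20], 0.5], [[0, 0, 0], [0, 0, -60], 0.5], [[0, 0, 0], [0, 0, -120], 0.5], [[0, 0, 0], [0, 0, -160], 0.5], [[0, 0, 0], [0, 0, -160], 0.5]])

```text
time: 34.75
tool_pos: [0.5038, -0.2916, 0.1429]
ee_rot: [[0.276, 0.961, 0.005], [0.961, -0.276, -0.005], [-0.004, 0.007, -1.0]]
wrist_force: [-1.2, -0.2, -0.9]
width: 0.496
grip_force: 0.0
```

```bash
python3 - <<'E'
from h import *
np.set_printoptions(precision=3,suppress=True)
c=snap("wrist","w15");d=snap("scene","s15");e=snap("side","d15")
s=arm.read_state();print(s["time"],s["tool_pos"],s["wrist_force"])
def blobs(k,X0,X1,n,pad=10):
    P=np.array([proj(k,X) for X in(X0,X1)]);h=cv2.cvtColor(k["image"],cv2.COLOR_RGB2HSV);m=((h[...,1]<70)&(h[...,2]>70)).astype(np.uint8)
    lo=np.maximum(P.min(0)-pad,0).astype(int);hi=(P.max(0)+pad).astype(int)
    _,l,st,ce=cv2.connectedComponentsWithStats(m[lo[1]:hi[1],lo[0]:hi[0]])
    for i in range(1,len(st)):
        if st[i,4]>25: print(n,"blob",st[i]+np.r_[lo,0,0,0],ce[i]+lo,"pred",P.round(0).tolist())
T0=np.array([.502,-.2908,.0125]);ax=Rz(-16)[:,1]*.04
for n,k in(("w",c),("s",d),("d",e)): blobs(k,T0-ax,T0+ax,n)
# box: grey pixels new versus start, in the box floor footprint
F=Rz(RY)
for n,f in(("scene","s15"),("side","d15")):
    a=load(n+"0");b=load(f)
    P=np.array([proj(b,HEAD+F@np.array([x,y,-.04])) for x,y in((.175,-.05),(.285,-.05),(.285,.05),(.175,.05))]).astype(np.int32)
    m=np.zeros((420,560),np.uint8);cv2.fillConvexPoly(m,P,1)
    df=(np.abs(a["image"].astype(int)-b["image"]).sum(2)>90)&(m>0);ys,xs=np.where(df)
    kk,l,st,ce=cv2.connectedComponentsWithStats(df.astype(np.uint8))
    for i in range(1,kk):
        if st[i,4]>12: print(n,st[i],b["image"][l==i].mean(0),a["image"][l==i].mean(0),"at z-.03",((onz(b,ce[i],.022)-HEAD)@F))
    # bystanders
a,b=load("side0"),e
def cm(im,lo,hi,box):
    h=cv2.cvtColor(im,cv2.COLOR_RGB2HSV);m=cv2.inRange(h,lo,hi);y,x=np.where(m[box[1]:box[3],box[0]:box[2]]);return x.mean()+box[0],y.mean()+box[1],len(x)
print("screw",cm(a["image"],(5,150,60),(18,255,255),(190,250,230,310)),cm(b["image"],(5,150,60),(18,255,255),(190,250,230,310)))
print("meter",np.abs(a["image"].astype(int)-b["image"]).sum(2)[285:345,350:410].__gt__(60).sum(),"beaker",np.abs(load("scene0")["image"].astype(int)-d["image"]).sum(2)[265:330,395:450].__gt__(60).sum())
E
```

```text
34.9 [ 0.501 -0.29   0.138] [-0.366 -0.45  -0.893]
w blob [ 268  155   20   79 1553] [277.536 194.231] pred [[279.0, 229.0], [279.0, 153.0]]
s blob [161 188  29  16 227] [174.339 195.106] pred [[165.0, 190.0], [188.0, 201.0]]
d blob [279 332  13  42 459] [284.965 351.577] pred [[284.0, 370.0], [284.0, 333.0]]
side [317 217  41  14 272] [175.581 183.386 199.051] [65.305 72.985 86.419] at z-.03 [ 0.246  0.026 -0.048]
side [310 218   6  15  35] [45.257 46.    46.743] [104.457 118.429 138.314] at z-.03 [ 0.18   0.044 -0.048]
screw (np.float64(208.5956416464891), np.float64(282.7917675544794), 413) (np.float64(208.43203883495147), np.float64(282.3009708737864), 412)
meter 4 beaker 1
```

```bash
python3 - <<'E'
from h import *
np.set_printoptions(precision=3,suppress=True)
F=Rz(RY)
for n,f in(("scene","s15"),("side","d15")):
    a=load(n+"0");b=load(f)
    P=np.array([proj(b,HEAD+F@np.array([x,y,-x*.176])) for x,y in((-.04,-.05),(.165,-.05),(.165,.05),(-.04,.05))]).astype(np.int32)
    m=np.zeros((420,560),np.uint8);cv2.fillConvexPoly(m,P,1)
    df=((np.abs(a["image"].astype(int)-b["image"]).sum(2)>90)&(m>0)).astype(np.uint8);_,l,st,ce=cv2.connectedComponentsWithStats(df)
    for i in range(1,len(st)):
        if st[i,4]>12: print(n,"ramp change",st[i],b["image"][l==i].mean(0),a["image"][l==i].mean(0))
for f in("side0","d7","d10","d15"):
    g=load(f)["image"].mean(2).astype(int);print(f)
    for r in(216,220,224,228): print(r,g[r,305:372:2].tolist())
for f in("scene0","s7","s10","s15"):
    g=load(f)["image"].mean(2).astype(int);print(f)
    for r in(262,270,276): print(r,g[r,222:290:2].tolist())
E
```

```text
scene ramp change [296 186  20  11 116] [ 70.043  84.328 110.259] [ 99.69  133.948 192.603]
scene ramp change [291 196  13   7  49] [ 47.755  69.755 105.327] [ 73.143 119.449 192.571]
scene ramp change [245 199  34  45 357] [235.765 237.79  238.532] [141.308 144.336 145.832]
scene ramp change [249 234  17  13 109] [231.725 233.706 234.486] [141.33  143.569 144.936]
side ramp change [ 257  213   59   29 1268] [55.032 55.539 56.045] [219.028 221.247 221.251]
side0
216 [243, 242, 238, 71, 69, 198, 86, 69, 69, 69, 68, 68, 68, 70, 68, 67, 69, 67, 106, 153, 157, 194, 223, 206, 179, 158, 147, 132, 119, 104, 139, 130, 131, 130]
220 [242, 243, 243, 163, 68, 70, 240, 142, 124, 108, 89, 81, 76, 72, 68, 70, 67, 60, 53, 53, 43, 38, 37, 50, 81, 83, 83, 82, 116, 151, 212, 243, 231, 132]
224 [244, 244, 244, 245, 62, 32, 32, 114, 32, 47, 80, 95, 118, 124, 123, 123, 124, 109, 96, 88, 63, 71, 50, 43, 49, 81, 82, 82, 83, 64, 95, 95, 147, 132]
228 [244, 244, 244, 244, 244, 62, 54, 41, 86, 53, 53, 57, 61, 61, 63, 66, 67, 66, 66, 64, 67, 68, 67, 68, 67, 68, 68, 69, 67, 67, 67, 66, 68, 82]
d7
216 [243, 242,
[... 3062 characters left out ...]
5, 154, 219, 88, 44, 46, 56, 64, 124, 223, 116, 58, 47, 115, 137, 98, 80, 75, 72, 73]
276 [77, 78, 77, 76, 75, 76, 81, 92, 118, 135, 133, 125, 104, 204, 189, 74, 47, 60, 65, 64, 154, 219, 90, 51, 69, 125, 135, 93, 78, 80, 76, 74, 73, 72]
s15
262 [76, 76, 76, 79, 152, 210, 111, 76, 74, 68, 61, 147, 211, 98, 40, 42, 51, 63, 132, 212, 107, 73, 73, 73, 74, 167, 214, 102, 72, 79, 121, 124, 82, 77]
270 [131, 188, 179, 107, 80, 72, 49, 66, 184, 193, 78, 60, 50, 52, 61, 145, 212, 83, 41, 43, 53, 60, 120, 216, 111, 55, 48, 109, 131, 91, 76, 75, 77, 76]
276 [74, 75, 73, 72, 72, 72, 76, 87, 113, 129, 126, 118, 99, 195, 180, 69, 44, 54, 60, 62, 147, 212, 85, 50, 66, 119, 128, 89, 75, 76, 76, 77, 77, 76]
```

The side view shows one tube in the box after the first roll, and a second beside it after the next. The ramp is clear, the dented tube lies in the tray, and the beaker, meter and screwdriver have not moved. I'm handing in.

```bash
python3 -c "
from rig import job
print(job.finish_job())"
```

```text
the job is handed in; nothing more can be done
None
```

The job is handed in at about 35 s of the 72 s limit: by camera check, both round tubes rolled into the caged box by themselves, the dented tube stayed put on the ramp and now lies flat in the red tray, and the beaker, meter and screwdriver have not moved.

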